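Weigh out the heavy cartridge on the metrology bench

TASK

Two sealed steel counterweight cartridges look alike, but only one of them holds the heavy core. Before you sort them, stand one of them on the empty pan of the balance, let go and watch the beam: the heavy one sinks the pan, the light one leaves it up. Finish with the heavy cartridge standing on the sunken pan and the light one in the open grey tray.

Things in the scene. Friction and masses are not known exactly. Their poses are not given: they have to be found in the camera images.
- cartridge_1_center (a point): First cartridge: sealed steel cylinder, 38 mm diameter, 56 mm tall, standing, a fine dark ring 14 mm below its flat top. This point is its centre, 28 mm above its underside; z is its axis. It weighs about 0.42 kg (heavy core) or 0.165 kg (light core); this cannot be seen, and which is heavy changes from run to run.
- cartridge_2_center (a point): Second cartridge: the same kind of sealed steel cylinder, 38 mm diameter, 56 mm tall, standing, a fine dark ring 14 mm below its flat top. This point is its centre, 28 mm above its underside; z is its axis. It weighs about 0.42 kg (heavy core) or 0.165 kg (light core); this cannot be seen, and which is heavy changes from run to run.
- pan_top (a point): Centre of the top of the balance's empty pan: flat rimless disc, 90 mm across, always level. Its top is 90 mm above the table when up (empty or light cartridge), 60 mm when sunk (heavy one); it settles in 1 s, and a 3 N push sinks it. The beam runs along y; 110 mm away towards -y stand its pillar and dial, 115 mm high, at 220 mm the other pan with a brass reference weight.
- tray_in (a point): Centre of the inner floor, 4 mm above the table, of the open grey plastic tray: inside 122 mm along its x and 142 mm along its y, walls 4 mm thick, their tops 22 mm above the table. Fixed.
Not all that is in view belongs to the job. What is shaped like the part that bears cartridge_2_center but brown or yellow is not meant.

How it is judged:
By the outcome, as a careful person would: the job done as asked, in the order asked, and still so for the second after the job is handed in, with the robot touching nothing.
It also fails if it takes over 69 s, if anything falls off the work surface, if the arm or the gripper's body presses on something with over 40 N, if the wrist force passes 120 N, or if a joint passes its speed limit or range.

ROBOT

A 7-joint arm with a two-finger parallel gripper is mounted at the origin on the work surface. World frame = base frame: x ahead of the robot, y to its left, z up, the work surface at z = 0. Lengths are in mm, angles in degrees, forces in N, time in s.
With the tool pointing down it reaches from about 425 to 950 mm from the base axis. Payload 4.7 kg.
Tool frame: the origin (TCP) lies on the mounting face of the last link; the fingertips stand 182 mm ahead of it and the grasp point (between the pads) lies 164 mm ahead of it; z points along the fingers, y is the direction in which the jaws open and shut (so a half turn about z gives the same grasp; the last joint's range is limited). The gripper opens to 87 mm and grips with 3 to 60 N. Pads are 19 mm wide; open, the fingers measure 117 mm over their backs; the gripper's body (75 mm by 190 mm) begins 51 mm behind the grasp point.
Start: joints at [-67.431, 26.849, -2.785, 87.806, 1.381, 65.374, -4.715], TCP at [276.927, 615.583, 404.773] pointing down, gripper open.
Joint ranges: [-148.3, 148.3], [-19.14, 114.17], [-79.39, 73.82], [5.75, 140.21], [-59.74, 239.74], [12.07, 113.84], [-152.46, 152.46]. Speed limits (degrees/s): [147.25, 147.25, 180, 180, 180, 180, 180].

INTERFACE

Orientations are given as a 3x3 rotation matrix whose columns are the frame's x, y, z axes.
In Python, from station import get_state, camera, camera_params, finish_job gives the robot as it stands. The module is installed in compiled form; this text tells all that it offers.
- The arm moves only by the shell command python3 -m jog 'ROWS'. ROWS is JSON, a list of rows, each a list of 7 numbers: the opening, from -1 (shut) to 1 (fully open), then the shift along the tool's x, y, z as a fraction of full scale, then the turn, a rotation vector about the tool's x, y, z as a fraction of full scale. A call has 1 to 20 rows; each row is the pose to reach, as a shift and turn from the pose commanded when the call began, along the tool's axes at that moment; what a row does not reach only later rows make up. Full scale, the value 1, is 0.2 m for a shift and 60 degrees for a turn. A row lasts 1/8 s, in which the tool goes at most 62.5 mm and 10.7 degrees, less where a joint would pass 70% of its speed; a pose out of reach is approached as far as the arm can. A call with a number of a shift or a turn outside -1 to 1 is refused whole. A call with a gripper value outside its range is refused whole. The fingers move at their own pace and stop on an object; the grip force is fixed at half the most. Time passes only in rows, so rows that repeat a pose let the fingers close. It gives the time, the measured TCP pose, the force and the opening at its end, in the units of the state.
- get_state(): the state, without advancing time (a new reading comes with each control period).
- camera(name): name is "scene" or "top"; returns (picture, depth): 384x512x3 uint8, red, green, blue; 384x512 float32, mm along the optical axis (not along the pixel's ray), 0 where there is no reading.
- camera_params(name): a dict with "K" (3x3 intrinsics, pixels), "T" (4x4, takes a point from camera to world coordinates). Camera axes: x right, y up, looking along -z (the intrinsics and any distortion apply to the point x, -y, -z); pixel columns grow to the right and rows downward; lengths in mm; the calibration is good to about 2 mm. A picture is of the moment at which its call begins. camera_params takes no time and is no camera call.
- finish_job(): hands the job in, once; it reports no verdict.
The state is a dict: "clock": time; "joint_positions": joint angles; "qvel": joint speeds; "joint_torque": joint torques, N m; "eef_pos": TCP position; "ee_rot": TCP orientation; "ft_force": force on the tool from outside, world axes, zero at the start; "torque": the same for the moment, N m; "opening": opening from 0.0 (shut) to 1.0 (fully open).
Only numpy, scipy, OpenCV 4.12 (cv2) and the standard library are available. Lean on these libraries where they do the work, as an engineer would, in place of code of your own. Each camera call takes 0.05 s, during which the arm holds its last target.

## Working session

There is one attempt and no reset: what is moved stays moved. The work goes in short steps, Python scripts to look and compute and a shell command to move; the robot and the scene stay as the last step left them, time stands still between calls to the robot, and variables do not carry over. Pictures are saved under pics/ and viewed, and the job is handed in when it is done.

```bash
mkdir -p pics
cat > h.py <<'E'
import numpy as np,cv2
from station import *
def snap(name,fn):
    p,d=camera(name); np.savez(''+fn+'.npz',p=p,d=d); cv2.imwrite('pics/'+fn+'.png',p[:,:,::-1]); return p,d
def w(name,u,v,depth):
    P=camera_params(name);K=P['K'];T=P['T']
    x=(u-K[0,2])/K[0,0]*depth;y=(v-K[1,2])/K[1,1]*depth
    return (T@np.array([x,-y,-depth,1]))[:3]
def crop(fn,u0,v0,u1,v1,out,s):
    p=np.load(''+fn+'.npz')['p'][v0:v1,u0:u1,::-1]
    cv2.imwrite('pics/'+out+'.png',cv2.resize(p,None,fx=s,fy=s,interpolation=cv2.INTER_CUBIC))
def cloud(name,fn):
    d=np.load(''+fn+'.npz')['d'];v,u=np.mgrid[:384,:512]
    P=camera_params(name);K=P['K'];T=P['T']
    x=(u-K[0,2])/K[0,0]*d;y=(v-K[1,2])/K[1,1]*d
    c=np.stack([x,-y,-d,np.ones_like(d)],-1)@T.T
    return c[...,:3]
E
python3 - <<'E'
from h import *
snap('scene','s0');snap('top','t0')
s=get_state();print(s)
for n in('scene','top'):print(camera_params(n))
E
```

```text
{'clock': 0.1, 'joint_positions': array([-67.4300071 ,  26.89348501,  -2.78521236,  87.86651255,
         1.38128653,  65.37390835,  -4.71765989]), 'qvel': array([-0.06577917, -0.14076217, -0.08644587, -0.23541156,  0.03666446,
       -0.01205416,  0.11512582]), 'joint_torque': array([ 8.58853127e-04, -5.09168136e+01, -8.09611031e-02, -2.36832100e+01,
       -6.14401256e-02,  3.43797484e-02,  5.90001946e-05]), 'eef_pos': array([276.85931574, 615.37649557, 403.79742949]), 'ee_rot': array([[-9.11938352e-01,  4.10326700e-01, -6.63500970e-04],
       [ 4.10327232e-01,  9.11936914e-01, -1.62062089e-03],
       [-5.99129937e-05, -1.75015886e-03, -9.99998467e-01]]), 'ft_force': array([-0.58444374,  0.32978398, -0.47342656]), 'torque': array([0.00620081, 0.03458344, 0.01523157]), 'opening': 0.9974931360230564}
{'K': array([[382.20064946,   0.        , 261.11310878],
       [  0.        , 382.20064946, 191.90838302],
       [  0.        ,   0.        ,   1.        ]]), 'T': array([[ 6.60226861e-01, -3.72559685e-01,  6.52150115e-01,
         1.05131168e+03],
       [ 7.50822970e-01,  3.49491459e-01, -5.60464617e-01,
        -3.78141201e+02],
       [-1.91143743e-02,  8.59683082e-01,  5.10470019e-01,
         5.00307017e+02],
       [ 0.00000000e+00,  0.00000000e+00,  0.00000000e+00,
         1.00000000e+00]])}
{'K': array([[382.52514007,   0.        , 255.48254135],
       [  0.        , 382.52514007, 190.02080527],
       [  0.        ,   0.        ,   1.        ]]), 'T': array([[-2.58306540e-02,  9.98419409e-01, -4.99145357e-02,
         4.77465976e+02],
       [-9.99241711e-01, -2.72426490e-02, -2.78180001e-02,
         4.40515091e+01],
       [-2.91338354e-02,  4.91581290e-02,  9.98366014e-01,
         8.61650433e+02],
       [ 0.00000000e+00,  0.00000000e+00,  0.00000000e+00,
         1.00000000e+00]])}
```

View pics/s0.png

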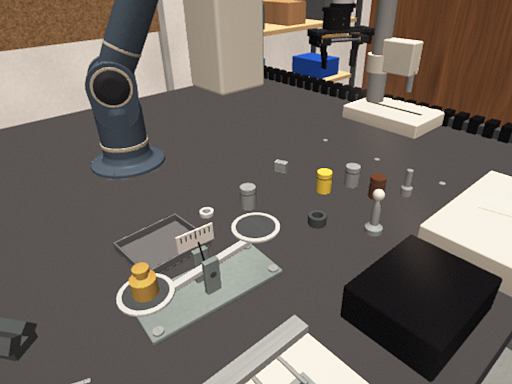

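View pics/t0.png

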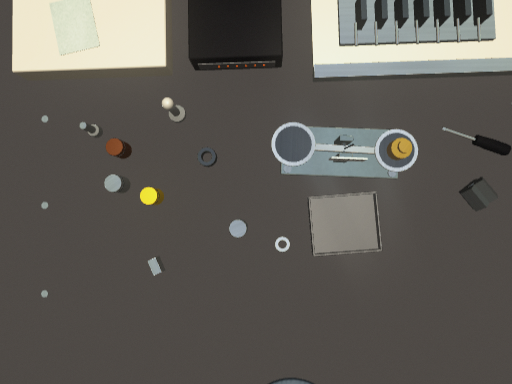

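The scene view shows grey cylinders at (248,196) and (352,175). The top view shows them at (238,228) and (113,183). Lookalikes are yellow (scene 324,181; top 149,196) and brown (scene 377,186; top 115,147). Neither of those is wanted. The empty pan is at top (293,144), the brass pan at (397,150) and the tray at (345,223).

Run:
```python
from h import *
crop('t0',90,110,450,270,'c_t',2.2)
crop('s0',220,140,420,260,'c_s',4)
C=cloud('top','t0')
def med(u,v,r=2):return np.median(C[v-r:v+r+1,u-r:u+r+1].reshape(-1,3),0).round(1)
for n,(u,v) in dict(A=(238,228),B=(113,183),yel=(149,196),br=(115,147),pan=(293,144),tray=(345,223),brass=(402,148)).items():print(n,med(u,v))
# blob centroids by height
for n,(u,v),lo,hi,r in [('A',(238,228),48,66,16),('B',(113,183),48,66,16),('pan',(293,144),80,100,30),('yel',(149,196),48,66,16),('br',(115,147),40,66,16)]:
    S=C[v-r:v+r,u-r:u+r].reshape(-1,3);m=(S[:,2]>lo)&(S[:,2]<hi);S=S[m]
    print(n,len(S),S.mean(0).round(1),((S.max(0)+S.min(0))/2).round(1),np.ptp(S,0).round(1))
Cs=cloud('scene','s0')
for n,c,r,lo,hi in [('A',(476,85),35,48,66),('B',(600,409),45,48,66),('pan',(0,0),60,80,100)]:
    pass
for n,(u,v),lo,hi,r in [('A',(248,188),50,66,14),('B',(352,168),50,66,12),('pan',(256,227),82,100,32)]:
    S=Cs[v-r:v+r,u-r:u+r].reshape(-1,3);m=(S[:,2]>lo)&(S[:,2]<hi);S=S[m]
    print('scene',n,len(S),S.mean(0).round(1),((S.max(0)+S.min(0))/2).round(1),np.ptp(S,0).round(1))
S=C[180:265,300:390].reshape(-1,3);m=(S[:,2]>13)&(S[:,2]<32);S=S[m]
print('traywalls',cv2.minAreaRect(S[:,:2].astype(np.float32)),S[:,2].max())
```

```text
A [438.8 105.3  55.3]
B [541.2 370.6  54.9]
yel [511.3 293.3  54.7]
br [618.6 365.7  55.4]
pan [607.5 -12.9  89.3]
tray [ 441.6 -129.2    2.8]
brass [ 589.4 -223.4  110.1]
A 254 [437.7 106.5  55.1] [437.8 106.6  54.7] [35.9 36.   8.7]
B 258 [540.7 370.8  54.8] [540.4 372.3  53.5] [36.7 37.5 10.9]
pan 1522 [606.9 -12.6  89.4] [606.8 -12.8  89.5] [88.5 89.2  8.5]
yel 251 [511.5 294.5  54.9] [512.3 295.1  53.2] [36.3 37.   9.9]
br 283 [617.8 366.   53.6] [618.3 367.5  49.8] [36.2 36.9 19. ]
scene A 127 [443. 103.  55.] [440.9 105.6  54.1] [35.5 38.1  8.3]
scene B 104 [546.3 366.8  54.8] [545.2 369.4  53.9] [36.9 38.6  7.6]
scene pan 1180 [613.8 -17.1  90. ] [611.1 -14.6  88.3] [88.3 89.7  7.9]
traywalls ((440.47003173828125, -124.86555480957031), (130.03941345214844, 150.50486755371094), 3.0322365760803223) 24.21938110271674
```

View pics/c_t.png

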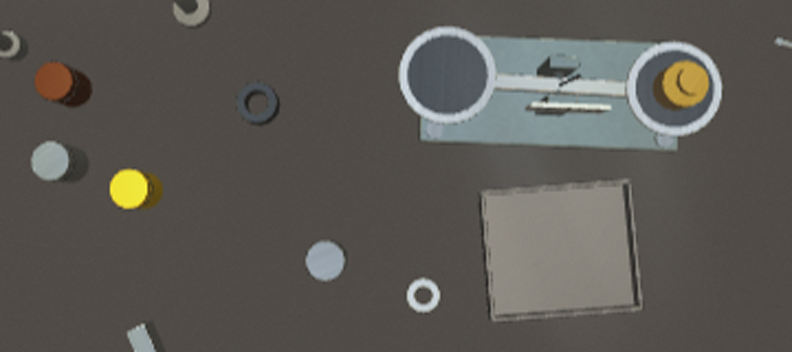

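View pics/c_s.png

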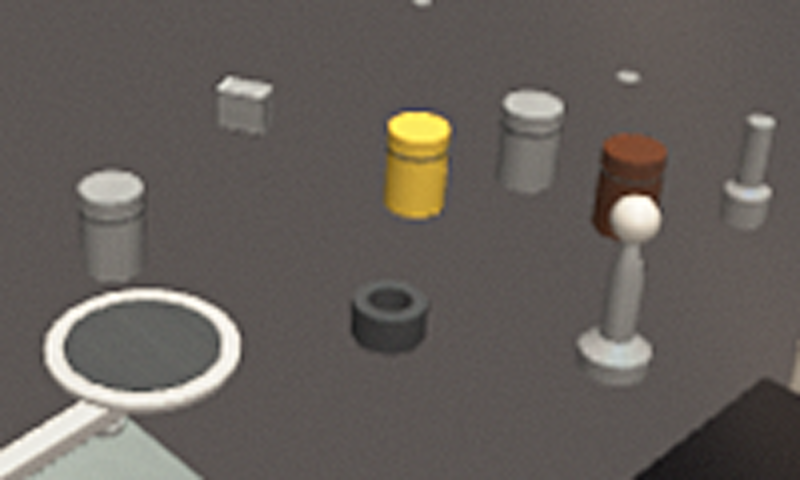

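Both grey, standing 55-56 mm tops match the description (A at about 439,106; B at about 542,371). The pan measures about (608,-13) with its top at 89.5, and the tray about (440,-125) rotated 3°. I'll start with B. The jaws go in at about 32°, between yellow and brown.

```bash
cat >> h.py <<'E'
def go(x,y,z,yaw=None):
    """grasp-point target (mm), jaw yaw in deg -> fractions"""
    s=get_state();R=s['ee_rot'];p=s['eef_pos']
    cur=np.degrees(np.arctan2(R[1,1],R[0,1]))
    if yaw is None:yaw=cur
    dy=(yaw-cur+90)%180-90
    a=np.radians(cur+dy);ya=np.array([np.cos(a),np.sin(a),0]);za=np.array([0,0,-1.]);G=np.stack([np.cross(ya,za),ya,za],1)
    tcp=np.array([x,y,z])-164*za
    from scipy.spatial.transform import Rotation as Ro
    print('t',s['clock'],'grasp',(p+164*R[:,2]).round(1),'yaw',cur.round(1),'open',round(s['opening'],3),'F',s['ft_force'].round(1))
    print('shift',(R.T@(tcp-p)/200).round(4),'turn',(Ro.from_matrix(R.T@G).as_rotvec()/np.radians(60)).round(4))
E
python3 -c "
from h import *
go(541.5,371,240,32)"
```

```text
t 0.1 grasp [276.8 615.1 239.8] yaw 65.8 open 0.997 F [-0.6  0.3 -0.5]
shift [-1.7081e+00 -5.7130e-01  1.0000e-04] turn [-1.600e-03  5.000e-04  5.629e-01]
```

```bash
python3 -m jog '[[0.5,-1,-0.335,0,0,0,0.563],[0.5,-1,-0.335,0,0,0,0.563],[0.5,-1,-0.335,0,0,0,0.563],[0.5,-1,-0.335,0,0,0,0.563],[0.5,-1,-0.335,0,0,0,0.563],[0.5,-1,-0.335,0,0,0,0.563]]'; python3 -c "
from h import *
go(541.5,371,110,32)"
```

```text
clock: 0.85
eef_pos: [429.7, 474.5, 404.4]
ee_rot: [[-0.534, 0.846, -0.002], [0.846, 0.534, 0.001], [0.002, -0.001, -1.0]]
ft_force: [-0.1, 0.3, 0.5]
opening: 0.748
t 0.85 grasp [429.4 474.7 240.4] yaw 32.3 open 0.748 F [-0.1  0.3  0.5]
shift [-0.7376  0.197   0.6506] turn [-0.0009 -0.0018  0.0045]
```

```bash
python3 -m jog '[[0.5,-0.73,0.2,0.65,0,0,0],[0.5,-0.73,0.2,0.65,0,0,0],[0.5,-0.73,0.2,0.65,0,0,0],[0.5,-0.73,0.2,0.65,0,0,0],[0.5,-0.73,0.2,0.65,0,0,0],[0.5,-0.73,0.2,0.65,0,0,0],[0.5,-0.73,0.2,0.65,0,0,0]]'; python3 -c "
from h import *
go(541.5,371,38,32)
snap('scene','s1')
crop('s1',260,100,460,250,'c1',4)"
```

```text
clock: 1.72
eef_pos: [542.0, 371.9, 276.1]
ee_rot: [[-0.533, 0.846, 0.001], [0.846, 0.533, 0.002], [0.001, 0.002, -1.0]]
ft_force: [0.1, -0.8, 0.1]
opening: 0.746
t 1.725 grasp [542.2 372.3 112.1] yaw 32.2 open 0.746 F [ 0.1 -0.8  0.1]
shift [-0.0029 -0.0055  0.3704] turn [ 0.0021 -0.0014  0.0031]
```

View pics/c1.png

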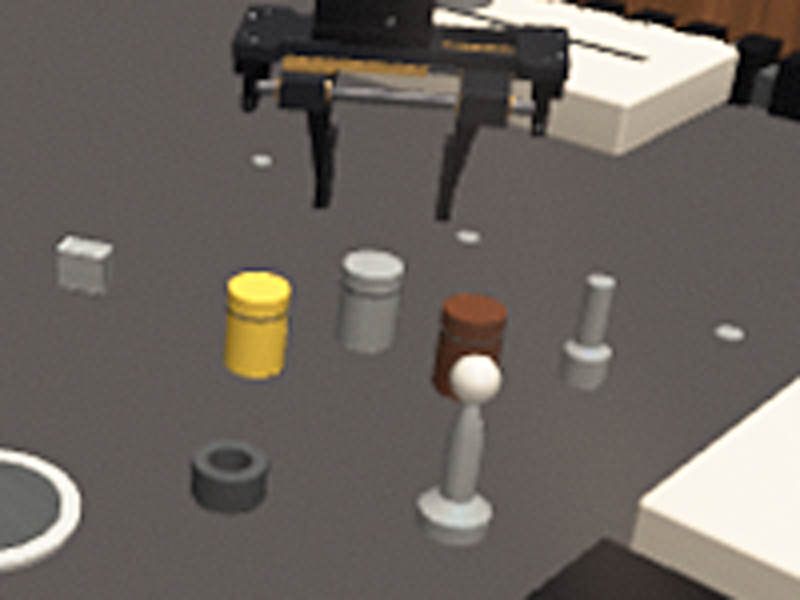

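The open fingers hang centred over the grey cylinder (crop 370,300), clear of yellow and brown. I'll go down and grip.

```bash
python3 -m jog '[[0.5,0,0,0.12,0,0,0],[0.5,0,0,0.24,0,0,0],[0.5,0,-0.005,0.36,0,0,0],[0.5,0,-0.005,0.37,0,0,0],[0.5,0,-0.005,0.37,0,0,0],[-1,0,-0.005,0.37,0,0,0],[-1,0,-0.005,0.37,0,0,0],[-1,0,-0.005,0.37,0,0,0],[-1,0,-0.005,0.37,0,0,0],[-1,0,-0.005,0.37,0,0,0],[-1,0,-0.005,0.37,0,0,0]]'; python3 -c "
from h import *
go(542,371,180,32)"
```

```text
clock: 3.15
eef_pos: [542.4, 369.3, 201.0]
ee_rot: [[-0.53, 0.848, 0.0], [0.848, 0.53, 0.0], [0.0, 0.0, -1.0]]
ft_force: [0.0, -0.3, 1.7]
opening: 0.42
t 3.15 grasp [542.5 369.4  37. ] yaw 32.0 open 0.42 F [ 0.  -0.3  1.7]
shift [ 0.0082  0.0031 -0.7149] turn [ 0.0005 -0.0001 -0.0001]
```

```bash
python3 -m jog '[[-1,0,0,-0.2,0,0,0],[-1,0,0,-0.45,0,0,0],[-1,0,0,-0.7,0,0,0],[-1,0,0,-0.72,0,0,0],[-1,0,0,-0.72,0,0,0],[-1,0,0,-0.72,0,0,0],[-1,0,0,-0.72,0,0,0]]'; python3 -c "
from h import *
go(608.5,-13,175,32)"
```

```text
clock: 4.03
eef_pos: [541.9, 369.1, 342.8]
ee_rot: [[-0.53, 0.848, -0.003], [0.848, 0.53, -0.002], [-0.0, -0.003, -1.0]]
ft_force: [0.1, -0.5, -1.5]
opening: 0.422
t 4.025 grasp [541.5 368.8 178.8] yaw 32.0 open 0.422 F [ 0.1 -0.5 -1.5]
shift [-1.7966 -0.73    0.0222] turn [-0.0031  0.0003 -0.    ]
```

```bash
python3 -m jog '[[-1,-0.2,-0.08,0,0,0,0],[-1,-0.4,-0.16,0,0,0,0],[-1,-0.6,-0.24,0,0,0,0],[-1,-0.8,-0.32,0,0,0,0],[-1,-0.9,-0.365,0,0,0,0],[-1,-0.9,-0.365,0,0,0,0]]'; python3 -c "
from h import *
go(608.5,-13,175,32)"
```

```text
clock: 4.78
eef_pos: [576.0, 176.7, 344.4]
ee_rot: [[-0.527, 0.85, -0.001], [0.85, 0.527, -0.0], [0.0, -0.001, -1.0]]
ft_force: [-0.7, 0.1, -2.0]
opening: 0.421
t 4.775 grasp [575.9 176.6 180.4] yaw 31.8 open 0.421 F [-0.7  0.1 -2. ]
shift [-0.8915 -0.3619  0.0271] turn [-0.0005 -0.0001 -0.0029]
```

```bash
python3 -m jog '[[-1,-0.2,-0.08,0,0,0,0],[-1,-0.4,-0.16,0,0,0,0],[-1,-0.6,-0.24,0,0,0,0],[-1,-0.8,-0.32,0,0,0,0],[-1,-0.89,-0.362,0.02,0,0,0],[-1,-0.89,-0.362,0.02,0,0,0],[-1,-0.89,-0.362,0.02,0,0,0],[-1,-0.89,-0.362,0.02,0,0,0]]'; python3 -c "
from h import *
go(608.5,-13,128.5,32)"
```

```text
clock: 5.78
eef_pos: [608.6, -8.9, 340.6]
ee_rot: [[-0.533, 0.846, -0.0], [0.846, 0.533, 0.001], [0.001, 0.001, -1.0]]
ft_force: [-0.0, 0.2, -1.8]
opening: 0.423
t 5.775 grasp [608.6  -8.7 176.6] yaw 32.2 open 0.423 F [-0.   0.2 -1.8]
shift [-0.0171 -0.0115  0.2407] turn [ 0.0005 -0.0011  0.0032]
```

```bash
python3 -m jog '[[-1,-0.017,-0.011,0.1,0,0,0],[-1,-0.017,-0.011,0.2,0,0,0],[-1,-0.017,-0.011,0.23,0,0,0],[-1,-0.017,-0.011,0.24,0,0,0],[-1,-0.017,-0.011,0.24,0,0,0],[-1,-0.017,-0.011,0.24,0,0,0]]'; python3 -c "
from h import *
go(608.5,-13,127.5,32)
snap('scene','s2')
crop('s2',160,120,340,270,'c2',4)"
```

```text
clock: 6.52
eef_pos: [608.8, -15.4, 293.5]
ee_rot: [[-0.53, 0.848, 0.001], [0.848, 0.53, 0.0], [-0.001, 0.001, -1.0]]
ft_force: [-0.3, 0.8, -1.9]
opening: 0.421
t 6.525 grasp [609.1 -15.3 129.5] yaw 32.0 open 0.421 F [-0.3  0.8 -1.9]
shift [0.0109 0.0048 0.0098] turn [ 0.0012  0.0005 -0.    ]
```

View pics/c2.png

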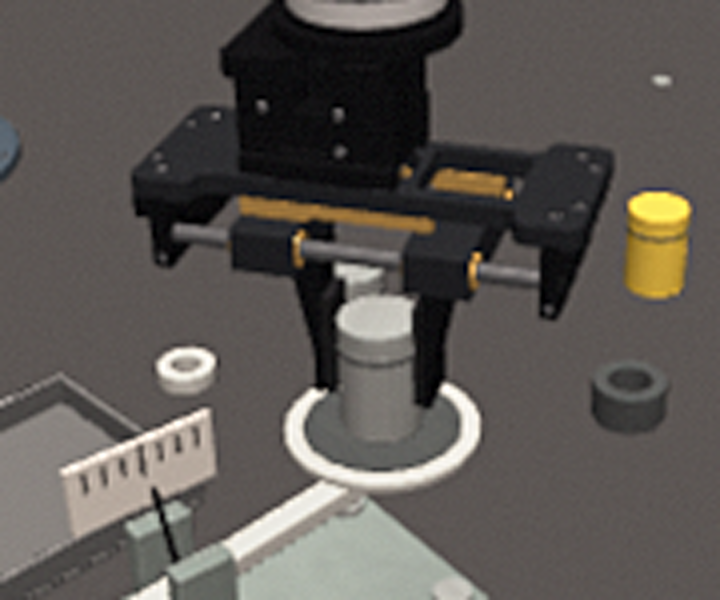

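The cylinder (crop 378,370) stands just over the middle of the pan (crop 382,428). Now lower it by 2 mm and release.

```bash
python3 -m jog '[[-1,0,0,0.01,0,0,0],[-1,0,0,0.011,0,0,0],[-1,0,0,0.011,0,0,0],[0.5,0,0,0.011,0,0,0],[0.5,0,0,0.011,0,0,0],[0.5,0,0,0.011,0,0,0],[0.5,0,0,0.011,0,0,0],[0.5,0,0,-0.15,0,0,0],[0.5,0,0,-0.35,0,0,0],[0.5,0,0,-0.5,0,0,0],[0.5,0,0,-0.5,0,0,0],[0.5,0,0,-0.5,0,0,0],[0.5,0,0,-0.5,0,0,0],[0.5,0,0,-0.5,0,0,0],[0.5,0,0,-0.5,0,0,0],[0.5,0,0,-0.5,0,0,0]]'; python3 -c "
from h import *
go(440,106,160,32)
snap('scene','s3')
crop('s3',110,120,340,320,'c3',3)
C=cloud('scene','s3');S=C[190:250,225:290].reshape(-1,3)
m=(abs(S[:,0]-609)<55)&(abs(S[:,1]+13)<55)&(S[:,2]>30)
print(np.histogram(S[m][:,2],bins=range(30,200,10)))
m&=(S[:,2]>135)&(S[:,2]<155);print(S[m].mean(0))"
```

```text
clock: 8.57
eef_pos: [608.6, -15.4, 392.5]
ee_rot: [[-0.53, 0.848, -0.0], [0.848, 0.53, 0.0], [0.0, -0.0, -1.0]]
ft_force: [-0.9, -1.3, 1.0]
opening: 0.749
t 8.575 grasp [608.5 -15.4 228.5] yaw 32.0 open 0.749 F [-0.9 -1.3  1. ]
shift [ 0.9616 -0.3931  0.343 ] turn [-0.0002 -0.0002 -0.0001]
(array([  0,   0,   7, 120,   0, 388, 525,  92,  96,  97, 105, 244,   0,
         0,   0,   0]), array([ 30,  40,  50,  60,  70,  80,  90, 100, 110, 120, 130, 140, 150,
       160, 170, 180, 190]))
[613.95039961 -17.73629849 143.9202341 ]
```

View pics/c3.png

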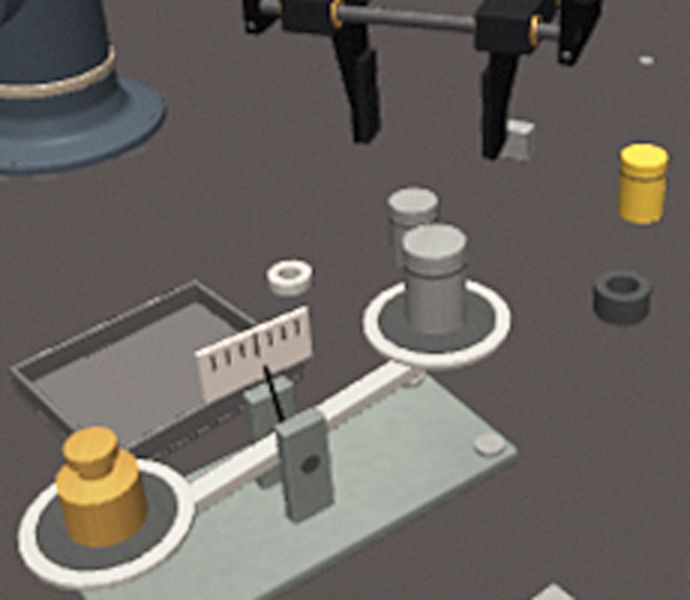

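B has been released for over 1 s and the pan is still up: its cartridge top measures about 144 mm, the brass pan is down. So B is light. Re-grip it and take it to the tray.

```bash
python3 -m jog '[[0.5,0,0,0.2,0,0,0],[0.5,0,0,0.4,0,0,0],[0.5,0,0,0.5,0,0,0],[0.5,0,0,0.5,0,0,0],[0.5,0,0,0.5,0,0,0],[-1,0,0,0.5,0,0,0],[-1,0,0,0.5,0,0,0],[-1,0,0,0.5,0,0,0],[-1,0,0,0.5,0,0,0],[-1,0,0,0.5,0,0,0],[-1,0,0,0.3,0,0,0],[-1,0,0,0.15,0,0,0],[-1,0,0,0.15,0,0,0],[-1,0,0,0.15,0,0,0],[-1,0,0,0.15,0,0,0]]'; python3 -c "
from h import *
go(440,-125,200,93)"
```

```text
clock: 10.5
eef_pos: [608.1, -15.3, 360.9]
ee_rot: [[-0.53, 0.848, -0.003], [0.848, 0.53, -0.0], [0.002, -0.003, -1.0]]
ft_force: [0.2, 0.5, -2.0]
opening: 0.419
t 10.5 grasp [607.5 -15.3 196.9] yaw 32.0 open 0.419 F [ 0.2  0.5 -2. ]
shift [-0.0197 -1.0032 -0.0125] turn [-0.0016 -0.0029 -1.0167]
```

```bash
python3 -m jog '[[-1,0,-0.2,0,0,0,-0.17],[-1,0,-0.4,0,0,0,-0.34],[-1,-0.01,-0.6,0,0,0,-0.5],[-1,-0.02,-0.8,0,0,0,-0.67],[-1,-0.02,-0.95,0,0,0,-0.84],[-1,-0.02,-1,0,0,0,-1],[-1,-0.02,-1,0,0,0,-1],[-1,-0.02,-1,0,0,0,-1],[-1,-0.02,-1,0,0,0,-1]]'; python3 -c "
from h import *
go(440.5,-125,60,93)"
```

```text
clock: 11.62
eef_pos: [441.6, -124.3, 362.5]
ee_rot: [[-0.999, -0.035, -0.0], [-0.035, 0.999, 0.0], [0.0, 0.0, -1.0]]
ft_force: [0.1, 0.7, -2.2]
opening: 0.418
t 11.625 grasp [ 441.6 -124.3  198.5] yaw 92.0 open 0.418 F [ 0.1  0.7 -2.2]
shift [ 0.0056 -0.0035  0.6924] turn [ 0.0002 -0.0003 -0.0169]
```

```bash
python3 -m jog '[[-1,0,0,0.2,0,0,0],[-1,0,0,0.4,0,0,0],[-1,0,0,0.6,0,0,0],[-1,0,0,0.7,0,0,0],[-1,0,0,0.75,0,0,0],[-1,0,0,0.77,0,0,0],[-1,0,0,0.77,0,0,0],[-1,0,0,0.77,0,0,0],[-1,0,0,0.77,0,0,0]]'; python3 -c "
from h import *
go(440.5,-125,42,93)"
```

```text
clock: 12.75
eef_pos: [441.3, -124.8, 209.3]
ee_rot: [[-0.999, -0.035, 0.001], [-0.035, 0.999, -0.0], [-0.001, -0.0, -1.0]]
ft_force: [-0.1, -0.1, -2.5]
opening: 0.416
t 12.75 grasp [ 441.5 -124.9   45.3] yaw 92.0 open 0.416 F [-0.1 -0.1 -2.5]
shift [ 0.0038 -0.0007  0.0165] turn [-0.0002  0.0012 -0.0168]
```

Down 3.5 mm more, release, and rise.

```bash
python3 -m jog '[[-1,0,0,0.01,0,0,0],[-1,0,0,0.017,0,0,0],[-1,0,0,0.018,0,0,0],[-1,0,0,0.018,0,0,0],[0.4,0,0,0.018,0,0,0],[0.4,0,0,0.018,0,0,0],[0.4,0,0,0.018,0,0,0],[0.4,0,0,0.018,0,0,0],[0.5,0,0,-0.15,0,0,0],[0.5,0,0,-0.35,0,0,0],[0.5,0,0,-0.6,0,0,0],[0.5,0,0,-0.6,0,0,0],[0.5,0,0,-0.6,0,0,0],[0.5,0,0,-0.6,0,0,0]]'; python3 -c "
from h import *
go(439.5,106,160,65)
snap('scene','s4')
crop('s4',90,100,340,320,'c4',3)
snap('top','t4')"
```

```text
clock: 14.5
eef_pos: [440.5, -124.6, 327.3]
ee_rot: [[-0.999, -0.035, -0.003], [-0.035, 0.999, 0.001], [0.003, 0.001, -1.0]]
ft_force: [-0.1, 1.1, 0.3]
opening: 0.751
t 14.5 grasp [ 440.  -124.5  163.3] yaw 92.0 open 0.751 F [-0.1  1.1  0.3]
shift [-0.0351  1.1526  0.0173] turn [-1.0e-04 -3.0e-03  4.5e-01]
```

View pics/c4.png

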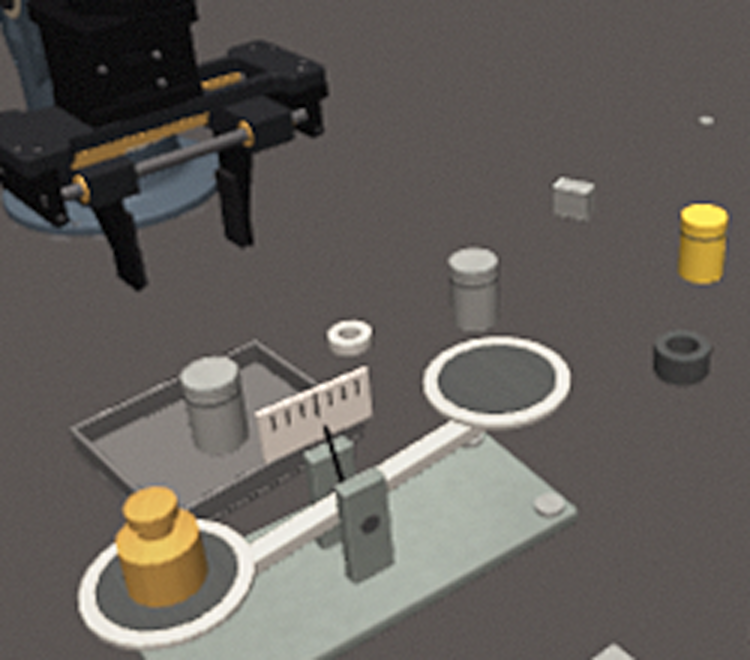

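The light cartridge stands in the middle of the tray (crop 215,405). Next is A (crop 473,290).

```bash
python3 -m jog '[[0.5,0,0.25,0,0,0,0],[0.5,0,0.5,0,0,0,0],[0.5,-0.02,0.75,0,0,0,0],[0.5,-0.035,1,0,0,0,0],[0.5,-0.035,1,0,0,0,0],[0.5,-0.035,1,0,0,0,0]]'; python3 -c "
from h import *
go(439.5,106,110,92)"
```

```text
clock: 15.35
eef_pos: [441.0, 74.7, 328.1]
ee_rot: [[-0.999, -0.035, -0.002], [-0.035, 0.999, -0.001], [0.002, -0.001, -1.0]]
ft_force: [0.2, -0.5, 0.0]
opening: 0.752
t 15.35 grasp [440.7  74.6 164.1] yaw 92.0 open 0.752 F [ 0.2 -0.5  0. ]
shift [0.0016 0.1567 0.2703] turn [-0.0007 -0.0015 -0.0003]
```

```bash
python3 -m jog '[[0.5,0.002,0.157,0.1,0,0,0],[0.5,0.002,0.157,0.27,0,0,0],[0.5,0.002,0.157,0.27,0,0,0],[0.5,0.002,0.157,0.27,0,0,0],[0.5,0.002,0.157,0.27,0,0,0]]'; python3 -c "
from h import *
go(439.5,106,37,92)
snap('scene','s5')
crop('s5',160,100,340,250,'c5',4)"
```

```text
clock: 15.98
eef_pos: [440.2, 106.1, 275.8]
ee_rot: [[-0.999, -0.033, 0.002], [-0.033, 0.999, 0.001], [-0.002, 0.0, -1.0]]
ft_force: [-0.3, -0.3, 0.1]
opening: 0.753
t 15.975 grasp [440.5 106.2 111.8] yaw 91.9 open 0.753 F [-0.3 -0.3  0.1]
shift [ 0.0042 -0.0006  0.3742] turn [ 0.0005  0.0021 -0.0015]
```

View pics/c5.png

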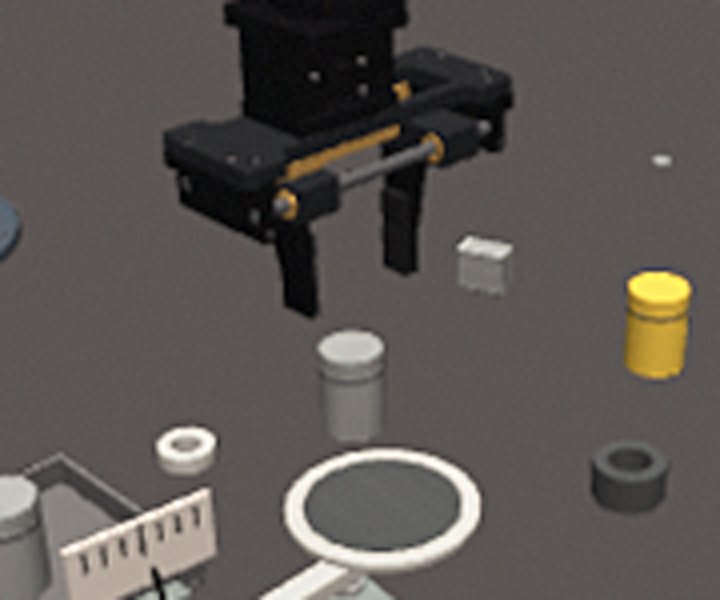

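The fingers straddle A (crop 350,390). Descend, grip and lift.

```bash
python3 -m jog '[[0.5,0,0,0.12,0,0,0],[0.5,0,0,0.24,0,0,0],[0.5,0.002,0,0.36,0,0,0],[0.5,0.002,0,0.37,0,0,0],[0.5,0.002,0,0.37,0,0,0],[-1,0.002,0,0.37,0,0,0],[-1,0.002,0,0.37,0,0,0],[-1,0.002,0,0.37,0,0,0],[-1,0.002,0,0.37,0,0,0],[-1,0.002,0,0.37,0,0,0],[-1,0.002,0,0.37,0,0,0]]'; python3 -m jog '[[-1,0,0,-0.2,0,0,0],[-1,0,0,-0.45,0,0,0],[-1,0,0,-0.7,0,0,0],[-1,0,0,-0.72,0,0,0],[-1,0,0,-0.72,0,0,0],[-1,0,0,-0.72,0,0,0],[-1,0,0,-0.72,0,0,0]]'; python3 -c "
from h import *
go(608.5,-14,175,32)"
```

```text
clock: 17.4
eef_pos: [439.3, 106.1, 201.1]
ee_rot: [[-0.999, -0.034, -0.0], [-0.034, 0.999, -0.001], [0.0, -0.001, -1.0]]
ft_force: [-0.2, -3.7, 5.7]
opening: 0.435
clock: 18.27
eef_pos: [438.8, 106.6, 343.2]
ee_rot: [[-0.999, -0.035, -0.003], [-0.035, 0.999, -0.001], [0.003, -0.001, -1.0]]
ft_force: [0.2, 0.3, -4.1]
opening: 0.437
t 18.275 grasp [438.3 106.4 179.2] yaw 92.0 open 0.437 F [ 0.2  0.3 -4.1]
shift [-0.8269 -0.6322  0.0187] turn [-0.0023 -0.0024  1.    ]
```

Wrist force is −4.1 N, so A is the heavy one. Carry it to the pan.

```bash
python3 -m jog '[[-1,-0.14,-0.1,0,0,0,0.16],[-1,-0.28,-0.2,0,0,0,0.32],[-1,-0.42,-0.31,0,0,0,0.48],[-1,-0.56,-0.42,0,0,0,0.64],[-1,-0.7,-0.53,0,0,0,0.8],[-1,-0.82,-0.63,0,0,0,0.95],[-1,-0.827,-0.632,0,0,0,1],[-1,-0.827,-0.632,0,0,0,1],[-1,-0.827,-0.632,0,0,0,1],[-1,-0.827,-0.632,0,0,0,1]]'; python3 -c "
from h import *
go(608.5,-14,130,32)"
```

```text
clock: 19.52
eef_pos: [608.6, -13.5, 344.5]
ee_rot: [[-0.531, 0.848, -0.001], [0.848, 0.531, 0.0], [0.001, -0.0, -1.0]]
ft_force: [-0.4, 0.6, -4.2]
opening: 0.436
t 19.525 grasp [608.6 -13.5 180.5] yaw 32.1 open 0.436 F [-0.4  0.6 -4.2]
shift [-0.0019 -0.0018  0.2526] turn [-0.0003 -0.0005  0.001 ]
```

```bash
python3 -m jog '[[-1,0,0,0.12,0,0,0],[-1,0,0,0.22,0,0,0],[-1,0,0,0.25,0,0,0],[-1,0,0,0.27,0,0,0],[-1,0,0,0.29,0,0,0],[-1,0,0,0.31,0,0,0],[-1,0,0,0.33,0,0,0],[-1,0,0,0.35,0,0,0],[-1,0,0,0.37,0,0,0],[-1,0,0,0.39,0,0,0],[-1,0,0,0.395,0,0,0],[-1,0,0,0.395,0,0,0],[-1,0,0,0.395,0,0,0],[-1,0,0,0.395,0,0,0]]'; python3 -c "
from h import *
go(608.5,-14,98,32)
snap('scene','s6')
crop('s6',110,120,340,320,'c6',3)"
```

```text
clock: 21.28
eef_pos: [609.0, -14.1, 265.9]
ee_rot: [[-0.53, 0.848, 0.001], [0.848, 0.53, -0.0], [-0.0, 0.0, -1.0]]
ft_force: [0.8, -0.1, -1.7]
opening: 0.438
t 21.275 grasp [609.1 -14.1 101.9] yaw 32.0 open 0.438 F [ 0.8 -0.1 -1.7]
shift [ 0.0018 -0.0021  0.0197] turn [ 0.0004  0.0004 -0.0002]
```

View pics/c6.png

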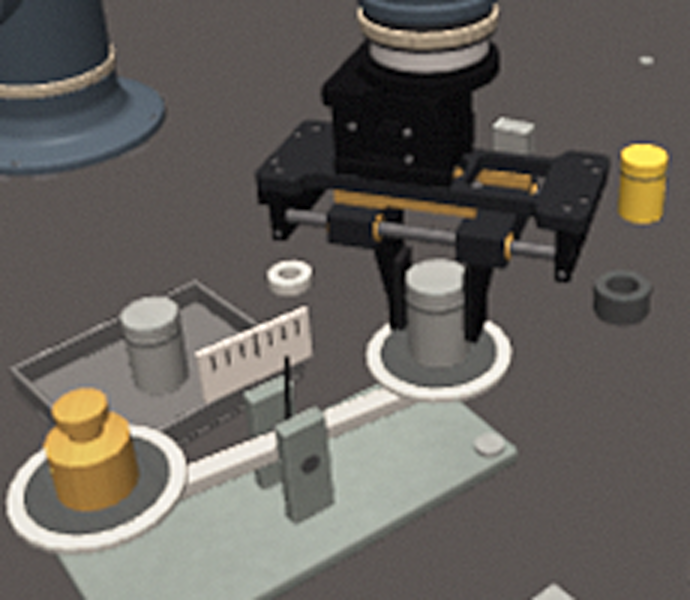

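The pan is sinking under A, the needle has swung across and contact is light. Finish lowering, let go, and rise clear.

```bash
python3 -m jog '[[-1,0,0,0.008,0,0,0],[-1,0,0,0.016,0,0,0],[-1,0,0,0.018,0,0,0],[-1,0,0,0.018,0,0,0],[0.5,0,0,0.018,0,0,0],[0.5,0,0,0.018,0,0,0],[0.5,0,0,0.018,0,0,0],[0.5,0,0,0.018,0,0,0],[0.5,0,0,-0.15,0,0,0],[0.5,0,0,-0.35,0,0,0],[0.5,0,0,-0.6,0,0,0],[0.5,0,0,-0.8,0,0,0],[0.5,0,0,-0.8,0,0,0],[0.5,0,0,-0.8,0,0,0],[0.5,0,0,-0.8,0,0,0],[0.5,0,0,-0.8,0,0,0],[0.5,0,0,-0.8,0,0,0],[0.5,0,0,-0.8,0,0,0],[0.5,0,0,-0.8,0,0,0]]'; python3 -c "
from h import *
go(608.5,-14,98,32)
snap('scene','s7')
crop('s7',110,120,340,320,'c7',3)
C=cloud('scene','s7');V=C.reshape(-1,3)
m=(abs(V[:,0]-611)<55)&(abs(V[:,1]+15)<55)&(V[:,2]>30)&(V[:,2]<160)
print(np.histogram(V[m][:,2],bins=range(30,160,5)))
q=V[m];t=q[q[:,2]>110];print('top A',t.mean(0),len(t))
q=q[(q[:,2]>54)&(q[:,2]<66)];print('pan',np.median(q[:,2]))
m=(abs(V[:,0]-443)<40)&(abs(V[:,1]+125)<40)&(V[:,2]>55)&(V[:,2]<70);print('top B',V[m].mean(0))"
```

```text
clock: 23.7
eef_pos: [608.9, -13.9, 425.7]
ee_rot: [[-0.53, 0.848, -0.0], [0.848, 0.53, 0.0], [0.0, -0.0, -1.0]]
ft_force: [-0.0, 0.0, 0.3]
opening: 0.749
t 23.7 grasp [608.9 -13.9 261.7] yaw 32.0 open 0.749 F [-0.   0.   0.3]
shift [ 6.000e-04 -2.000e-03  8.184e-01] turn [-0.     -0.0001 -0.0001]
(array([  1,  13,  25,  49,  13, 650, 197,  50,  44,  46,  40,  48,  49,
        45,  52,  46, 118, 112,   0,   0,   0,   0,   0,   0,   0]), array([ 30,  35,  40,  45,  50,  55,  60,  65,  70,  75,  80,  85,  90,
        95, 100, 105, 110, 115, 120, 125, 130, 135, 140, 145, 150, 155]))
top A [612.66748632 -15.89361684 114.59023641] 230
pan 59.36552525415456
top B [ 445.0511507  -125.1921711    59.36560965]
```

View pics/c7.png

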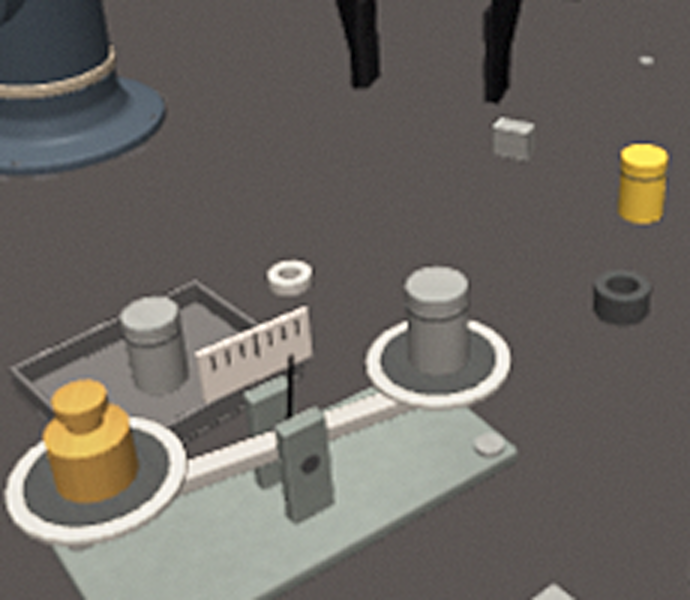

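The heavy cartridge stands on the sunken pan (top at 59 mm) and the light one stands in the tray. The gripper is clear of both.

```bash
python3 -c "
from station import *
print(finish_job())"
```

```text
the job is handed in; nothing more can be done
None
```

The job is done and handed in at about 24 s of the 69 s allowed: the heavy cartridge stands on the sunken pan and the light one stands in the tray.

- **Weighing:** I stood the farther grey cartridge (near 542, 371) on the empty pan and let go. More than 1 s later the pan was still up, with the cartridge's top at about 144 mm, so it is the light one. I then stood it in the middle of the grey tray.
- **Heavy cartridge:** The nearer one (near 439, 106) pulled about 4.1 N at the wrist when lifted, against about 2 N for the first. I lowered it onto the pan while still holding it, so the pan sank under it, then let go.
- **Last checks:** The pan reads 59 mm with the heavy cartridge upright near its centre, its top at 115 mm. The light cartridge is upright in the tray, its top at 59–60 mm. The gripper is well above everything and the wrist force is near zero.
- **Disagreements:** The two cameras differed by a few millimetres in position. The gripper opening was also slightly smaller on the light cartridge (0.42 against 0.437). Neither affected the result, and no check failed.

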